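# Irradiate a batch of seed tins on the hand-cranked turntable

### The job

Stand all the small round metal tins upright on the shallow steel pan on the turntable, then give the crank exactly three full turns clockwise (seen from above), no more, so that the knob stops where it started. Then slide the spatula under the loaded pan, carry the pan with it to the free two-rail rack and leave it square on the rails with every tin still standing in it, and lay the spatula flat on the table. Keep the fingers off the pan, and leave the other things on the table alone.

Things in the scene. Friction and masses are not known exactly. Their poses are not given: they have to be found in the camera images.
- tin_1: One of two to four identical round metal seed tins with a ribbed rim below the lid, 40 mm diameter, 50 mm tall, about 40 g, standing upright on the table; keep jerks gentle, it can tip. Origin: centre of its underside, z up.
- tin_2: One of two to four identical round metal seed tins with a ribbed rim below the lid, 40 mm diameter, 50 mm tall, about 40 g, standing upright on the table; keep jerks gentle, it can tip. Origin: centre of its underside, z up.
- tin_3: One of two to four identical round metal seed tins with a ribbed rim below the lid, 40 mm diameter, 50 mm tall, about 40 g, standing upright on the table; keep jerks gentle, it can tip. Origin: centre of its underside, z up.
- tin_4: One of two to four identical round metal seed tins with a ribbed rim below the lid, 40 mm diameter, 50 mm tall, about 40 g, standing upright on the table; keep jerks gentle, it can tip. Origin: centre of its underside, z up.
- pan: Shallow open steel pan, 100 mm (its x) by 130 mm (its y), 10 mm high, walls and floor 4 mm thick (inside 92 x 122 mm, 6 mm deep), about 80 g, loose, lying across the two rails of the turntable with its x along the rails. Origin: centre of its underside; its floor is 4 mm higher. It stays put by friction when the bed turns. Slides and lifts freely.
- irradiator: Fixed grey bench unit, base 215 x 340 mm, top 30 mm above the table, with turntable (disc 152 mm across, top 40 mm above the table), crank to the right of it and behind it a low lamp hood (150 mm wide, 125 mm high, face 91 mm behind the turntable axis). Origin: under the turntable axis, at table height; x points to the hood (away from the robot), y left, z up.
- bed (a point): Centre of the turntable, level with its rail tops (60 mm above the table). Rails along its x at y = +-51 mm, 92 mm long, 12 wide, 20 high above the disc, leave a 90 mm wide slot under the pan, open at both ends. The turntable turns one for one with the crank, clockwise too: after whole turns the slot opens towards the robot (-x of the irradiator) again.
- crank_axis (a point): On the crank's fixed vertical axis (x -60, y -165 mm from the irradiator's origin), at the height at which to grip the knob (110 mm above the table). The knob circles it at a radius of 55 mm.
- knob_grip (a point): On the knob's axis, at the height to grip it (20 mm below its top), 55 mm from the crank axis. The black knob is an upright cylinder, 22 mm diameter, 50 mm tall (80 to 130 mm above the table), that spins freely on its pin. The crank arm under it is 7 mm thick.
- crank (a joint): Crank angle in rad, 0 at the start (knob above the small rib, on the side of the axis towards the robot, -x of the irradiator), growing clockwise seen from above; three turns is 18.85. Turns both ways with light friction (about 2 N at the knob), and stays where it is left.
- rack: Fixed aluminium rack like the turntable's bed: base plate 110 x 130 mm, 6 mm thick, with two rails along its x at y = +51 and -51 mm, 92 mm long, 12 mm wide, tops 36 mm above the table; the 90 mm wide slot between them is open at both ends, 30 mm deep. Origin: centre of the underside, z up, -x towards the robot.
- rack_top (a point): Centre of the rack at the level of its rail tops; the pan is to lie centred here with its x along the rack's x.
- spatula: Stiff steel spatula with a raised black handle, 160 g, lying flat on its blade and on a small foot (40 mm wide, at x = -60 mm). Origin: under the grip point, level with the blade's underside; x points to the blade's tip, z up. Blade: x = 45 to 158 mm, 76 mm wide, 3 mm thick. Neck: 20 mm wide, from x = 47 mm up to the handle at x = 17 mm.
- handle (a point): Grip point of the spatula, 50 mm above its origin, in the middle of the handle: a level bar along the spatula's x from x = -75 to 35 mm, 18 mm wide, 26 mm tall (37 to 63 mm above the blade's underside). Grip it across its width, firmly (50 N or more), fingers pointing down.
- blade (a point): Point on the top of the blade that should lie under the pan's centre: x = 105, z = 3 mm in the spatula's frame.
- brown_bottle: Bystander: brown bottle with a black cap, 62 mm diameter, 117 mm tall, loose, to the left.
- glass_jar: Bystander: clear glass jar with a lid, 72 mm diameter, 122 mm tall, loose, to the left.

How it is judged:
On the way, in this order (a step that is already met when the one before it is completed fails the run):
1. every tin stands upright in the pan on the turntable, released, the crank not yet turned (x of tin_1 in the frame of pan between -0.045 and 0.045 m and y of tin_1 in the frame of pan between -0.06 and 0.06 m and z of tin_1 in the frame of pan between -0.002 and 0.012 m and angle between each of tin_1, tin_2, tin_3, tin_4's own z axis and vertical below 0.15 rad and contact force between the fingers and tin_1 below 0.1 N and x of tin_2 in the frame of pan between -0.045 and 0.045 m and y of tin_2 in the frame of pan between -0.06 and 0.06 m and z of tin_2 in the frame of pan between -0.002 and 0.012 m and contact force between the fingers and tin_2 below 0.1 N and x of tin_3 in the frame of pan between -0.045 and 0.045 m and y of tin_3 in the frame of pan between -0.06 and 0.06 m and z of tin_3 in the frame of pan between -0.002 and 0.012 m and contact force between the fingers and tin_3 below 0.1 N and x of tin_4 in the frame of pan between -0.045 and 0.045 m and y of tin_4 in the frame of pan between -0.06 and 0.06 m and z of tin_4 in the frame of pan between -0.002 and 0.012 m and contact force between the fingers and tin_4 below 0.1 N and horizontal distance between pan and bed below 0.02 m and z of pan in the frame of bed between -0.004 and 0.004 m and value of joint crank between -0.4 and 0.4 rad), for 0.2 s.
2. the crank stands three full turns clockwise from its start, every tin upright in the pan on the turntable (x of tin_1 in the frame of pan between -0.045 and 0.045 m and y of tin_1 in the frame of pan between -0.06 and 0.06 m and z of tin_1 in the frame of pan between -0.002 and 0.012 m and angle between each of tin_1, tin_2, tin_3, tin_4's own z axis and vertical below 0.15 rad and contact force between the fingers and tin_1 below 0.1 N and x of tin_2 in the frame of pan between -0.045 and 0.045 m and y of tin_2 in the frame of pan between -0.06 and 0.06 m and z of tin_2 in the frame of pan between -0.002 and 0.012 m and contact force between the fingers and tin_2 below 0.1 N and x of tin_3 in the frame of pan between -0.045 and 0.045 m and y of tin_3 in the frame of pan between -0.06 and 0.06 m and z of tin_3 in the frame of pan between -0.002 and 0.012 m and contact force between the fingers and tin_3 below 0.1 N and x of tin_4 in the frame of pan between -0.045 and 0.045 m and y of tin_4 in the frame of pan between -0.06 and 0.06 m and z of tin_4 in the frame of pan between -0.002 and 0.012 m and contact force between the fingers and tin_4 below 0.1 N and horizontal distance between pan and bed below 0.02 m and z of pan in the frame of bed between -0.004 and 0.004 m and value of joint crank between 18.4996 and 19.1996 rad), for 0.2 s.
3. the spatula carries the pan: the pan is off the turntable's rails by 5 mm or more and borne by the spatula (z of pan in the frame of bed above 0.005 m and contact force between pan and spatula above 0.5 N), for 0.2 s.
At the end, for the whole second after the job is handed in: The pan lies level on the rack's rails, centre within 20 mm and 0.2 rad of the rack's, with every tin upright in it; the crank stands at three turns from its start within 0.35 rad; the spatula lies flat on the table; all is released and at rest (x of tin_1 in the frame of pan between -0.045 and 0.045 m and y of tin_1 in the frame of pan between -0.06 and 0.06 m and z of tin_1 in the frame of pan between -0.002 and 0.012 m and angle between each of tin_1, tin_2, tin_3, tin_4's own z axis and vertical below 0.15 rad and contact force between the fingers and tin_1 below 0.1 N and x of tin_2 in the frame of pan between -0.045 and 0.045 m and y of tin_2 in the frame of pan between -0.06 and 0.06 m and z of tin_2 in the frame of pan between -0.002 and 0.012 m and contact force between the fingers and tin_2 below 0.1 N and x of tin_3 in the frame of pan between -0.045 and 0.045 m and y of tin_3 in the frame of pan between -0.06 and 0.06 m and z of tin_3 in the frame of pan between -0.002 and 0.012 m and contact force between the fingers and tin_3 below 0.1 N and x of tin_4 in the frame of pan between -0.045 and 0.045 m and y of tin_4 in the frame of pan between -0.06 and 0.06 m and z of tin_4 in the frame of pan between -0.002 and 0.012 m and contact force between the fingers and tin_4 below 0.1 N and horizontal distance between pan and rack_top below 0.02 m and z of pan in the frame of rack_top between -0.004 and 0.004 m and angle between the x axis of pan and the x axis of rack_top, either way round below 0.2 rad and angle between each of pan, spatula's own z axis and vertical below 0.06 rad and linear speed of each of pan, spatula below 0.02 m/s and value of joint crank between 18.4996 and 19.1996 rad and height (world z) of spatula between -0.005 and 0.006 m); the robot touches nothing.
It fails at once if the fingers push on the pan (over 3 N) (contact force between the fingers and pan above 3 N).
It fails at once if the crank goes more than 0.6 rad past three turns (value of joint crank above 19.4496 rad).
It fails at once if a bystander is shifted by 4 cm or more (distance of any of brown_bottle, glass_jar from where it was at the start of the episode above 0.04 m).
Of tin_1, tin_2, tin_3, tin_4 only 2 to 4 are there at a start; the rules pass over those that are not, and their reading is None.
At some moment in a run one of spatula may be knocked a few centimetres aside while the robot is not near it.
It also fails if it takes over 210 s, if anything falls off the work surface, if the arm or the gripper's body presses on something with over 40 N, if the wrist force passes 120 N, or if a joint passes its speed limit or range.

### The arm

A 6-joint arm with a two-finger parallel gripper is mounted at the origin on a cart in front of the work surface, level with it; the furniture and walls round the work are solid. World frame = base frame: x ahead of the robot, y to its left, z up, the work surface at z = 0. Lengths are in m, angles in rad, forces in N, time in s.
With the tool pointing down it reaches from about 0.35 to 0.875 m from the base axis. Payload 4.2 kg.
Tool frame: the origin (TCP) lies on the centre line of the jaws, within the pads' length; the fingertips stand 14 mm ahead of it and the grasp point (between the pads) lies 5 mm behind it; z points along the fingers, y is the line along which they close (so a half turn about z gives the same grasp; the last joint's range is limited). The gripper opens to 87 mm and grips with 3 to 60 N. Pads are 19 mm wide; open, the fingers measure 117 mm over their backs; the gripper's body (75 mm by 190 mm) begins 51 mm behind the grasp point.
Start: joints at [0.259, 0.385, 0.008, 0, -1.194, -0.259], TCP at [0.625, 0, 0.237] pointing down, gripper open.
Joint ranges: [-3.14, 3.14], [-1.21, 2.06], [-1.07, 1.41], [-3.16, 2.05], [-2.99, -0.16], [-3.1, 3.1]. Speed limits (rad/s): [2.79, 2.79, 3.14, 3.14, 3.14, 3.14].

### API

Orientations are given as a rotation vector (axis times angle).
In Python, from station import arm gives the robot as it stands. Calls block until the motion is done:
- arm.move_ptp(position, orientation): joint-space move of the TCP to a pose.
- arm.movel(position, rotation=None, velocity=0.15, guard=None): straight line of the TCP; rotation=None keeps the orientation; velocity is the mean speed in m/s. With guard (N) it stops when the force on the tool has changed by that much, and returns True; else False.
- arm.move_j(angles): joint-space move.
- arm.move_gripper(opening, force=None): finger opening in m; force is the grip in N (None keeps the last); returns when the fingers have stopped.
- arm.pause(seconds).
- arm.solve_ik(position, orientation): joint angles nearest the present ones, or None.
- arm.read_camera(name): name is "scene" or "side" or "wrist"; returns the picture (480x640x3 uint8, red, green, blue); there is no depth.
- arm.camera_model(name): a dict with "fx", "fy", "cx", "cy" (pixels), "rvec" (rotation vector, rad) and "tvec" (3), from world to camera coordinates, as OpenCV has them; the wrist camera has in their place "hand_eye" (4x4, takes a point from camera to tool coordinates, whose origin is the TCP and whose axes are the flange's). Camera axes: x right, y down, z forward; pixel columns grow to the right and rows downward; lengths in m; the calibration is good to about 2 mm. A picture is of the moment at which its call begins: read the wrist's pose just before it. camera_model takes no time and is no camera call.
A pose or a line that the arm cannot do raises arm.IKError and nothing moves.
- arm.job_done(): hands the job in; it is judged then, once.
Readings, each from a call of its own:
- arm.read_time(): time.
- arm.read_joints(): joint angles.
- arm.read_dq(): joint speeds.
- arm.read_joint_torque(): joint torques, N m.
- arm.read_position(): TCP position.
- arm.read_eef_rot(): TCP orientation.
- arm.read_ft_force(): force on the tool from outside, world axes, zero at the start.
- arm.read_torque(): the same for the moment, N m.
- arm.read_finger_gap(): finger opening in m.
- arm.read_grip_force(): force on a finger pad.
Only numpy, scipy, OpenCV 4.12 (cv2) and the standard library are available. Lean on these libraries where they do the work, as an engineer would, in place of code of your own. Each camera call takes 0.05 s, during which the arm holds its last target. There are 200 camera calls.

## Working session

There is one attempt and no reset: what is moved stays moved. The work goes in short steps, each a Python script; the robot and the scene stay as the last script left them, time stands still between calls to the robot, and variables do not carry over. Pictures are saved under pics/ and viewed, at most 16 in all, crops included, and the job is handed in when it is done.

```bash
ls; mkdir -p pics; python3 - <<'E'
from station import arm
import cv2
for n in ["scene","side","wrist"]:
    im=arm.read_camera(n); cv2.imwrite(f"pics/{n}0.png",im[:,:,::-1]); print(n,arm.camera_model(n))
print(arm.read_time(),arm.read_eef_rot(),arm.read_position())
E
```

```text
pics
station.py
scene {'fx': 612.7582805692491, 'fy': 612.7582805692491, 'cx': 317.1113666514111, 'cy': 234.3545276576107, 'rvec': array([ 1.98419791, -0.77030104,  0.45421173]), 'tvec': array([-0.32896739,  0.31004768,  1.13415674])}
side {'fx': 510.4334901522332, 'fy': 510.4334901522332, 'cx': 318.902616170716, 'cy': 237.16450022982667, 'rvec': array([ 0.59909481, -2.40689046,  1.47191887]), 'tvec': array([0.51845877, 0.15267435, 1.02484463])}
wrist {'fx': 426.84721732718174, 'fy': 426.84721732718174, 'cx': 319.7521735169053, 'cy': 239.19392452429565, 'hand_eye': array([[-4.50102907e-04, -9.66168478e-01, -2.57911358e-01,
         7.13945098e-02],
       [ 9.99999619e-01, -2.42128639e-04, -8.38139424e-04,
        -9.78329771e-04],
       [ 7.47336166e-04, -2.57911637e-01,  9.66168220e-01,
        -1.48435282e-01],
       [ 0.00000000e+00,  0.00000000e+00,  0.00000000e+00,
         1.00000000e+00]])}
0.15 [ 2.22042932e+00 -2.22067701e+00 -1.83565873e-03] [6.24547545e-01 2.84839816e-05 2.35699509e-01]
```

View pics/scene0.png

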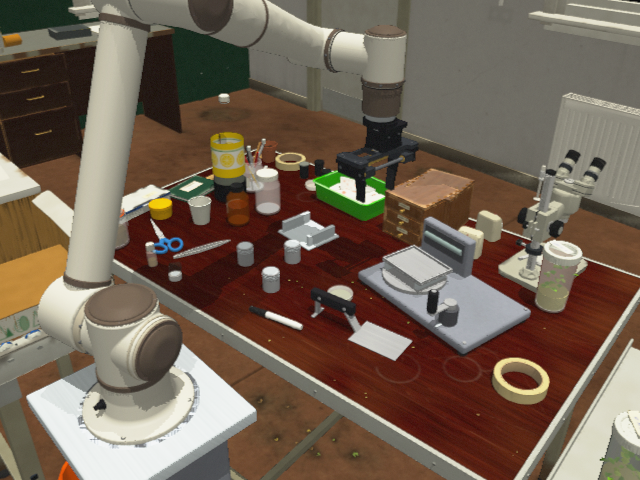

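View pics/side0.png

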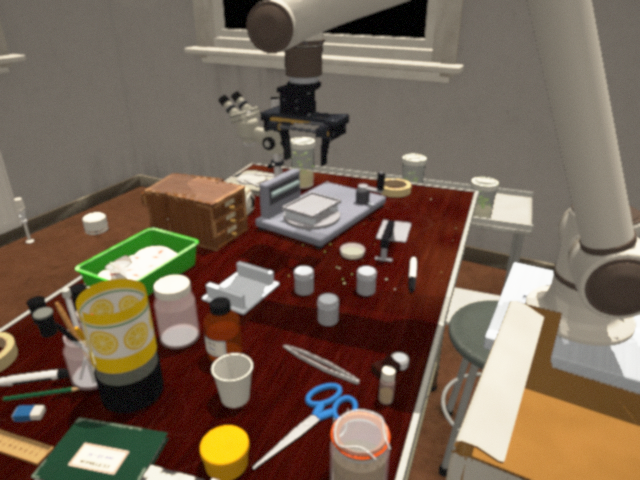

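View pics/wrist0.png

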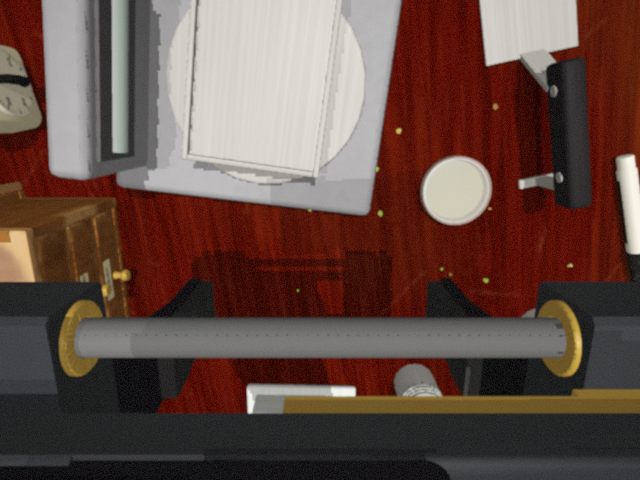

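The scene view shows three tins, at about (245,254), (292,250) and (271,279). The irradiator is at (440,290), the spatula at (355,325) and the rack at (309,231). A grey cylinder at (449,313) beside the knob (433,300) still needs identifying. I'll write the helpers, get rough positions, and take higher wrist views.

```bash
cat > h.py <<'E'
from station import arm
import numpy as np, cv2
from scipy.spatial.transform import Rotation as R
def cam(name):
    m=arm.camera_model(name)
    K=np.array([[m['fx'],0,m['cx']],[0,m['fy'],m['cy']],[0,0,1]])
    if name=='wrist':
        T=np.eye(4);T[:3,:3]=R.from_rotvec(arm.read_eef_rot()).as_matrix();T[:3,3]=arm.read_position()
        T=T@m['hand_eye']; return K,T[:3,:3],T[:3,3]
    r=R.from_rotvec(m['rvec']).as_matrix()
    return K,r.T,-r.T@m['tvec']
def cast(c,uv,z):
    K,Rc,t=c; uv=np.atleast_2d(uv).astype(float)
    d=(Rc@np.linalg.inv(K)@np.c_[uv,np.ones(len(uv))].T).T
    return t+d*((z-t[2])/d[:,2])[:,None]
def proj(c,P):
    K,Rc,t=c; q=(np.atleast_2d(P)-t)@Rc@K.T
    return q[:,:2]/q[:,2:]
def down(yaw):  # tool y axis along world direction yaw, z down
    y=np.array([np.cos(yaw),np.sin(yaw),0]);z=np.array([0,0,-1.]);x=np.cross(y,z)
    return R.from_matrix(np.c_[x,y,z]).as_rotvec()
def shot(name,f):
    c=cam(name); im=arm.read_camera(name)[:,:,::-1].copy(); cv2.imwrite(f"pics/{f}.png",im); np.savez(f"pics/{f}.npz",K=c[0],R=c[1],t=c[2]); return c,im
def load(f):
    d=np.load(f"pics/{f}.npz"); return (d['K'],d['R'],d['t']),cv2.imread(f"pics/{f}.png")
E
python3 - <<'E'
from h import *
c=cam('scene')
for n,uv,z in [('tins',[(245,246),(292,242),(271,271)],.05),('knob top',[(433,291)],.13),('grey cyl bottom',[(449,323)],.03),('greytop',[(450,303)],.08),('pan',[(417,267)],.07),('handle',[(335,301)],.05),('blade',[(380,341)],0),('rack',[(309,232)],.03),('bottle',[(237,220)],0),('jar',[(267,212)],0)]:
    print(n,cast(c,uv,z).round(3).tolist())
for p in [(.58,-.1,.40),(.5,.05,.40),(.6,-.15,.3)]:
  for y in (0,np.pi/2,np.pi,-np.pi/2): print(p,y,arm.solve_ik(p,down(y)) is not None)
E
```

```text
tins [[0.433, 0.249, 0.05], [0.533, 0.186, 0.05], [0.41, 0.118, 0.05]]
knob top [[0.53, -0.25, 0.13]]
grey cyl bottom [[0.583, -0.264, 0.03]]
greytop [[0.583, -0.26, 0.08]]
pan [[0.651, -0.117, 0.07]]
handle [[0.439, -0.066, 0.05]]
blade [[0.459, -0.183, 0.0]]
rack [[0.622, 0.221, 0.03]]
bottle [[0.55, 0.447, 0.0]]
jar [[0.644, 0.428, 0.0]]
(0.58, -0.1, 0.4) 0 True
(0.58, -0.1, 0.4) 1.5707963267948966 True
(0.58, -0.1, 0.4) 3.141592653589793 True
(0.58, -0.1, 0.4) -1.5707963267948966 True
(0.5, 0.05, 0.4) 0 True
(0.5, 0.05, 0.4) 1.5707963267948966 True
(0.5, 0.05, 0.4) 3.141592653589793 True
(0.5, 0.05, 0.4) -1.5707963267948966 True
(0.6, -0.15, 0.3) 0 False
(0.6, -0.15, 0.3) 1.5707963267948966 True
(0.6, -0.15, 0.3) 3.141592653589793 True
(0.6, -0.15, 0.3) -1.5707963267948966 True
```

```bash
python3 - <<'E'
from h import *
arm.move_ptp((.54,-.08,.38),down(np.pi)); arm.pause(.3); shot('wrist','wA')
arm.move_ptp((.54,.30,.36),down(np.pi)); arm.pause(.3); shot('wrist','wB')
print(arm.read_time(),arm.read_position())
E
```

```text
3.0333 [0.54024144 0.29939368 0.36019739]
```

View pics/wA.png

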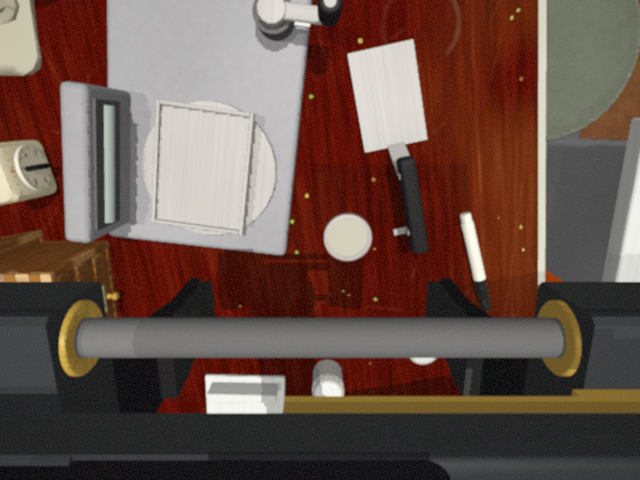

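View pics/wB.png

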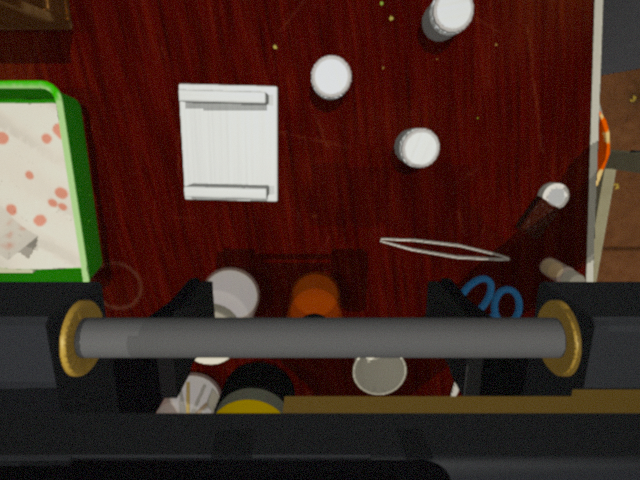

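```bash
python3 - <<'E'
from h import *
cA,A=load('wA'); cB,B=load('wB')
def blobs(im,roi,lo,smax=60):
    x0,y0,x1,y1=roi; hsv=cv2.cvtColor(im,cv2.COLOR_BGR2HSV)
    m=((hsv[...,2]>lo)&(hsv[...,1]<smax)).astype(np.uint8)*255
    k=np.zeros_like(m);k[y0:y1,x0:x1]=m[y0:y1,x0:x1]
    k=cv2.morphologyEx(k,cv2.MORPH_OPEN,np.ones((9,9)))
    cs=cv2.findContours(k,cv2.RETR_EXTERNAL,cv2.CHAIN_APPROX_NONE)[0]
    return max(cs,key=cv2.contourArea)
def quad(im,c,roi,lo,z,name):
    ct=blobs(im,roi,lo); w=cast(c,ct[:,0],z)[:,:2]
    r=cv2.minAreaRect((w*1000).astype(np.float32)); print(name,r)
    return ct
a=quad(A,cA,(335,30,440,160),120,.003,'blade')
b=quad(B,cB,(165,75,290,210),120,.006,'rack')
cv2.drawContours(A,[a],-1,(0,255,0),1);cv2.drawContours(B,[b],-1,(0,255,0),1)
for roi in [(300,45,360,110),(385,115,450,180),(415,0,480,50)]:
    x0,y0,x1,y1=roi; g=cv2.cvtColor(B,cv2.COLOR_BGR2GRAY)
    h=cv2.HoughCircles(cv2.medianBlur(g[y0:y1,x0:x1],3),cv2.HOUGH_GRADIENT,1,30,param1=100,param2=10,minRadius=15,maxRadius=25)
    if h is not None:
        u=h[0,0]; p=(u[0]+x0,u[1]+y0); print('tin',p,u[2],cast(cB,[p],.05)); cv2.circle(B,(int(p[0]),int(p[1])),int(u[2]),(0,255,0),1)
# handle: dark blob
g=cv2.cvtColor(A,cv2.COLOR_BGR2HSV)
m=np.zeros(A.shape[:2],np.uint8); m[155:255,390:430]=((A[155:255,390:430].max(2)<50))*255
ct=max(cv2.findContours(m,cv2.RETR_EXTERNAL,cv2.CHAIN_APPROX_NONE)[0],key=cv2.contourArea)
r=cv2.minAreaRect((cast(cA,ct[:,0],.063)[:,:2]*1000).astype(np.float32)); print('handle',r)
# pan candidates
print('pan', cast(cA,[(158,102),(254,113),(243,234),(153,222)],.07).round(4))
gA=cv2.cvtColor(A,cv2.COLOR_BGR2GRAY)
ls=cv2.createLineSegmentDetector().detect(gA[80:260,90:320])[0][:,0]+[90,80,90,80]
for l in ls:
    if np.hypot(l[2]-l[0],l[3]-l[1])>45: print('L',l.round(1))
o=np.vstack([cv2.resize(A[85:255,90:440],None,fx=2.2,fy=2.2,interpolation=2)[:,:770],]);q=cv2.resize(B[0:215,150:490],None,fx=1,fy=1)
o=np.vstack([o,cv2.copyMakeBorder(q,0,0,0,770-340,cv2.BORDER_CONSTANT)])
cv2.imwrite('pics/c1.png',o);print(o.shape)
E
```

```text
blade ((459.9345703125, -175.8487548828125), (77.439453125, 127.81697845458984), 11.71030044555664)
rack ((646.2588500976562, 248.54176330566406), (130.34559631347656, 110.75486755371094), 88.4242935180664)
tin (np.float32(330.5), np.float32(77.5)) 20.7 [[0.53066718 0.18130022 0.05      ]]
tin (np.float32(419.5), np.float32(148.5)) 21.0 [[0.4366823  0.25168663 0.05      ]]
tin (np.float32(453.5), np.float32(11.5)) 19.9 [[0.41125941 0.12113634 0.05      ]]
handle ((443.7020568847656, -63.649269104003906), (31.284151077270508, 108.97606658935547), 10.501436233520508)
pan [[ 0.7057 -0.1738  0.07  ]
 [ 0.6083 -0.1631  0.07  ]
 [ 0.6255 -0.035   0.07  ]
 [ 0.7234 -0.0486  0.07  ]]
L [102.8 105.6 104.  221.9]
L [113.  235.7 252.  250.9]
L [284.5 251.9 302.4  80.3]
L [241.3 234.4 252.9 113.2]
L [161.7 105.7 157.  218.1]
L [153.6 220.6 158.7 100.6]
L [112.9 221.9 112.3 106.9]
L [255.5 123.  251.  173.1]
L [160.5 102.5 248.2 115.1]
L [ 97.2 230.6  95.2  98.1]
L [158.2 217.6 237.9 228.3]
L [200.6 226.  155.4 219.6]
L [119.3 101.9 119.3 219.4]
L [ 91.5 239.4  90.6 179.4]
L [130.  125.6 129.6 219.4]
L [ 91.9  99.4  93.5 203.1]
(589, 770, 3)
```

View pics/c1.png

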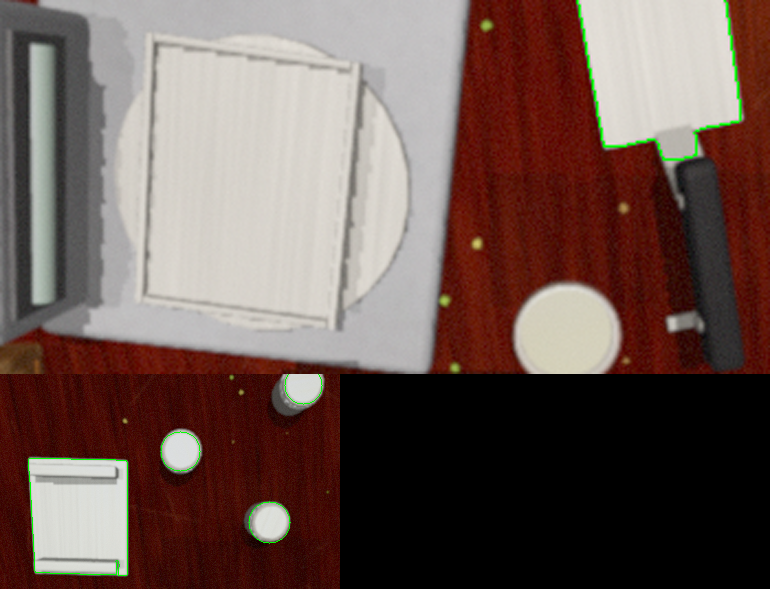

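Wrist view: the tin tops are at (331,77), (418,148) and (453,12) in wB. The fourth cylinder sits on the crank axis, so it is the crank hub and there are three tins. Next I'll get the pan, bed and rack poses and check them in the scene view.

```bash
python3 - <<'E'
from h import *
cA,A=load('wA'); cB,B=load('wB')
pc=cast(cA,np.array([(150,36),(357,66),(333,328),(137,298)])/2.2+[90,85],.07)[:,:2]
print('pan c',pc.mean(0), [np.linalg.norm(pc[i]-pc[(i+1)%4]).round(4) for i in range(4)])
yx=[(pc[0]-pc[1]),(pc[3]-pc[2])]; yy=[(pc[2]-pc[1]),(pc[3]-pc[0])]
print('pan yaw',[np.degrees(np.arctan2(d[1],d[0])).round(2) for d in yx],[np.degrees(np.arctan2(-d[0],d[1])).round(2) for d in yy])
f=cast(cA,[(284.5,251.9),(302.4,80.3)],.03)[:,:2]; d=f[1]-f[0]; print('front edge yaw',np.degrees(np.arctan2(d[0],-d[1])),f)
f=cast(cA,[(113,235.7),(252,250.9)],.03)[:,:2]; d=f[0]-f[1]; print('left edge yaw',np.degrees(np.arctan2(d[1],d[0])),f)
# disc circle points from crop (z=.04)
dp=cast(cA,np.array([(118,170),(409,180),(400,232),(392,125),(125,215),(250,34),(128,130)])/2.2+[90,85],.04)[:,:2]
s=np.linalg.lstsq(np.c_[2*dp,np.ones(len(dp))],(dp**2).sum(1),rcond=None)[0]; print('disc',s[:2],np.sqrt(s[2]+s[0]**2+s[1]**2))
# rack base corners from crop
rc=cast(cB,np.array([(29,458-374),(127,460-374),(127,575-374),(34,573-374)])+[150,0],.006)[:,:2]
print('rack c',rc.mean(0),rc.round(4).tolist())
# overlay on scene
S=cv2.imread('pics/scene0.png'); c=cam('scene')
def box(ctr,yaw,x0,x1,hy,z,col):
    cs,sn=np.cos(yaw),np.sin(yaw); q=np.array([(x0,-hy),(x1,-hy),(x1,hy),(x0,hy)])@np.array([[cs,sn],[-sn,cs]])+ctr
    cv2.polylines(S,[proj(c,np.c_[q,np.full(4,z)]).round().astype(int)],True,col,1)
box(pc.mean(0),np.radians(-7.3),-.05,.05,.065,.07,(0,0,255))
box(rc.mean(0),np.radians(-1.6),-.055,.055,.065,.006,(0,0,255))
box((.4408,-.0837),np.radians(-78.6),.045,.158,.038,.003,(0,0,255)); box((.4408,-.0837),np.radians(-78.6),-.075,.035,.009,.063,(0,255,0))
for t in [(.5307,.1813),(.4367,.2517),(.4113,.1211)]:
    a=np.linspace(0,6.28,30); P=np.c_[t[0]+.02*np.cos(a),t[1]+.02*np.sin(a)]
    for z in (0,.05): cv2.polylines(S,[proj(c,np.c_[P,np.full(30,z)]).round().astype(int)],True,(0,0,255),1)
cv2.imwrite('pics/ov.png',cv2.resize(S[190:380,220:480],None,fx=3,fy=3,interpolation=2))
E
```

```text
pan c [ 0.66673168 -0.10519929] [np.float64(0.0962), np.float64(0.1274), np.float64(0.0979), np.float64(0.1255)]
pan yaw [np.float64(-7.95), np.float64(-9.06)] [np.float64(-7.73), np.float64(-8.48)]
front edge yaw -6.897874468890864 [[ 0.58348017 -0.00241719]
 [ 0.55974878 -0.19858392]]
left edge yaw -6.557302294742869 [[ 0.78895132 -0.02278803]
 [ 0.62287395 -0.00369763]]
disc [ 0.66489195 -0.10262668] 0.07387629290816244
rack c [0.6457633  0.24906409] [[0.698, 0.1833], [0.5891, 0.1856], [0.5927, 0.3149], [0.7032, 0.3124]]
```

View pics/ov.png

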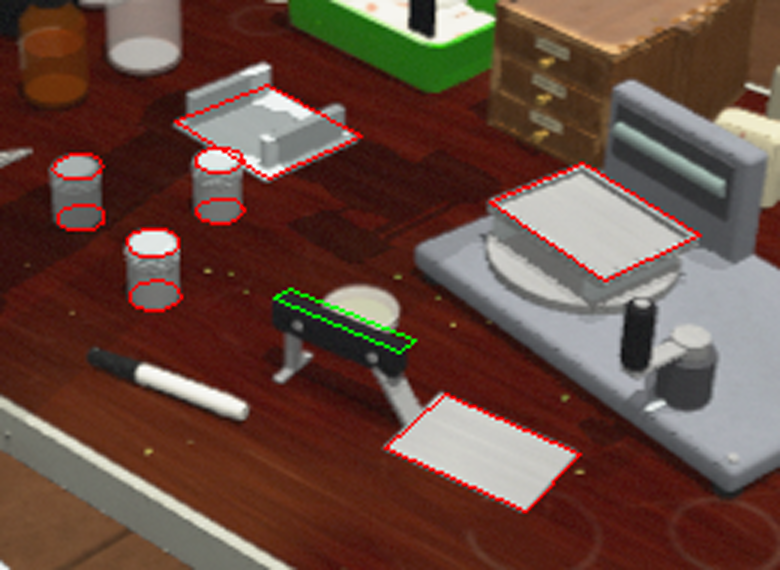

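The projections line up well with the scene. Now the tins.

```bash
cat >> h.py <<'E'
PAN=np.array([.6665,-.105]); PY=np.radians(-8); YT=np.pi+PY
def panpt(x,y): return PAN+[x*np.cos(PY)-y*np.sin(PY), x*np.sin(PY)+y*np.cos(PY)]
E
python3 - <<'E'
from h import *
tins=[(.5307,.1813),(.4367,.2517),(.4113,.1211)]; slots=[(.014,-.035),(.014,.035),(-.020,0)]
rot=down(YT)
arm.move_gripper(.062,10)
for (tx,ty),s in zip(tins,slots):
    arm.move_ptp((tx,ty,.16),rot); arm.movel((tx,ty,.037),velocity=.12)
    arm.move_gripper(0,10); print('gap',arm.read_finger_gap(),arm.read_grip_force())
    arm.movel((tx,ty,.21),velocity=.15)
    px,py=panpt(*s); arm.movel((px,py,.21),velocity=.22); arm.movel((px,py,.108),velocity=.1)
    hit=arm.movel((px,py,.095),velocity=.015,guard=2); p=arm.read_position(); print(hit,p,arm.read_finger_gap())
    arm.move_gripper(.056); arm.pause(.1); arm.movel((px,py,.21),velocity=.15)
    arm.move_gripper(.062)
    print(arm.read_time())
x,y=PAN; arm.move_ptp((.5,.1,.3),rot); arm.pause(.2); shot('scene','s1')
im=cv2.imread('pics/s1.png'); cv2.imwrite('pics/s1c.png',cv2.resize(im[180:380,240:540],None,fx=2.5,fy=2.5))
E
```

```text
gap 0.03967431201926306 9.99993123812601
True [ 0.67557041 -0.14161544  0.1012464 ] 0.03935636840984309
13.2333
gap 0.03951409550866395 10.000023536849767
True [ 0.68527898 -0.07228179  0.10123962] 0.03958577147379673
23.7
gap 0.0398181520793251 9.99991636024788
True [ 0.64672014 -0.10222634  0.10124912] 0.039693451269591215
33.375
```

View pics/s1c.png

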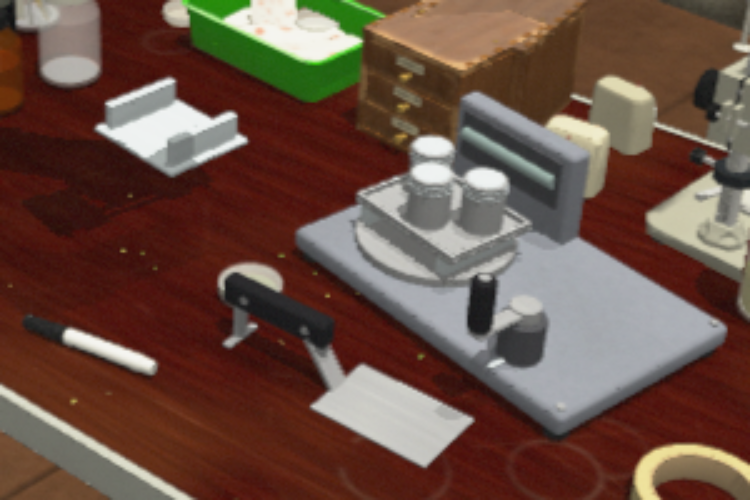

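All three tins stand in the pan. Now the crank.

```bash
python3 - <<'E'
from h import *
yw=np.radians(-6.8); ax=np.array([.5859,-.2602]); r=.055; z=.110
rot=down(np.pi+yw)
P=lambda th: (*(ax+r*np.array([np.cos(np.pi+yw-th),np.sin(np.pi+yw-th)])),z)
arm.move_gripper(.06); k=P(0)
arm.move_ptp((k[0],k[1],.2),rot); arm.movel(k,velocity=.1)
f0=np.array(arm.read_ft_force())
arm.move_gripper(0,20); print('gap',arm.read_finger_gap(),'f',np.array(arm.read_ft_force())-f0)
N=24; log=[]
for i in range(1,3*N+1):
    th=2*np.pi*i/N; arm.movel(P(th),velocity=.05)
    f=np.array(arm.read_ft_force())-f0; log.append(f)
    if np.linalg.norm(f)>45: print('stop',i,f); break
    if i%N==6: print(i,f.round(1),arm.read_time())
L=np.array(log); print(L[::4].round(1).tolist()); print(arm.read_time(),arm.read_finger_gap(),arm.read_position())
E
```

```text
gap 0.021766005748659164 f [-1.3882309  -0.62412767  0.21865683]
6 [0.6 0.4 0.5] 40.7333
30 [ 2.6  0.5 -0.4] 51.1333
54 [0.9 1.3 0. ] 61.5333
[[-1.0, 0.5, 0.6], [0.7, 1.8, 0.2], [0.1, -1.2, 0.3], [-1.8, -1.6, 1.7], [-2.1, 0.0, 1.6], [-1.8, -0.1, 1.5], [-2.6, 2.3, 2.8], [1.5, 2.3, 0.6], [1.2, -1.8, 0.1], [-1.1, -1.6, 0.9], [-0.7, -0.2, 0.6], [-1.0, -1.0, 3.0], [-2.9, 1.9, 2.8], [-0.0, 1.9, 1.1], [0.8, -1.9, 0.3], [-2.1, -1.9, 2.4], [-1.1, 0.2, 2.0], [-1.3, -0.1, 2.6]]
69.3333 0.021476948717339506 [ 0.53119861 -0.25309659  0.10995415]
```

```bash
python3 - <<'E'
from h import *
arm.move_gripper(.05); p=arm.read_position(); arm.movel((p[0],p[1],.22),velocity=.15)
arm.move_ptp((.54,-.08,.38),down(np.pi)); arm.pause(.3); c,A=shot('wrist','wC')
hsv=cv2.cvtColor(A,cv2.COLOR_BGR2HSV)
m=((hsv[...,2]>120)&(hsv[...,1]<60)).astype(np.uint8); m[:,:315]=0; m[:,450:]=0; m[270:]=0
m=cv2.morphologyEx(m,cv2.MORPH_OPEN,np.ones((13,13)))
for ct in cv2.findContours(m,cv2.RETR_EXTERNAL,cv2.CHAIN_APPROX_NONE)[0]:
    r=cv2.minAreaRect((cast(c,ct[:,0],.003)[:,:2]*1000).astype(np.float32)); print(r); cv2.drawContours(A,[ct],-1,(0,255,0),1)
cv2.imwrite('pics/wCo.png',A); print(arm.read_time())
E
```

```text
((505.3526611328125, -13.991117477416992), (57.444190979003906, 59.182655334472656), 0.07640548050403595)
((473.808349609375, -211.80328369140625), (77.39371490478516, 124.63739013671875), 7.122700214385986)
((529.9905395507812, -283.1339111328125), (5.997043132781982, 13.33096694946289), 89.91118621826172)
72.3
```

View pics/wCo.png

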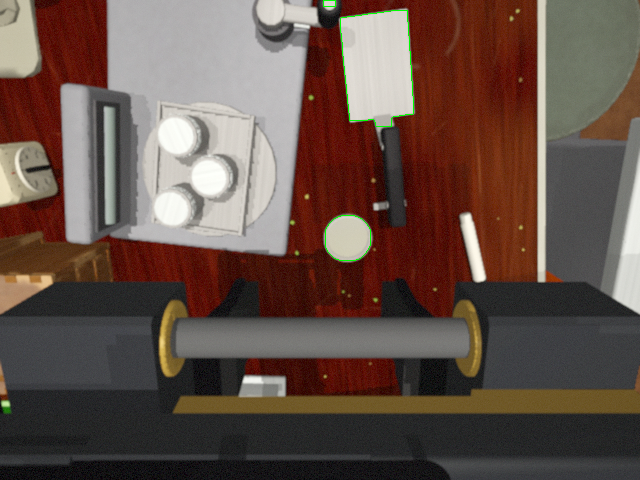

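The spatula has been knocked aside: its blade is now at about (377,65), and the lid at (348,238) has not moved. The tins are upright in the pan and the knob is back at its start. I'll refine the spatula pose, check the reach for every pose, then pick it up and insert it.

```bash
cat >> h.py <<'E'
def spt(o,th,x,y=0): return np.array(o)+[x*np.cos(th)-y*np.sin(th),x*np.sin(th)+y*np.cos(th)]
BED=np.array([.665,-.1035]); BY=np.radians(-6.8); RK=np.array([.646,.249]); RY=np.radians(-1.4)
E
python3 - <<'E'
from h import *
c,A=load('wC')
q=cast(c,[(340,18),(351,122),(407,10),(414,115)],.003)[:,:2]
for a,b in((0,1),(2,3)):
    d=q[a]-q[b]; print('blade side yaw',np.degrees(np.arctan2(d[1],d[0])))
m=np.zeros(A.shape[:2],np.uint8); m[120:235,375:412]=(A[120:235,375:412].max(2)<55)*255
ct=max(cv2.findContours(m,cv2.RETR_EXTERNAL,cv2.CHAIN_APPROX_NONE)[0],key=cv2.contourArea)
print('handle',cv2.minAreaRect((cast(c,ct[:,0],.063)[:,:2]*1000).astype(np.float32)))
th=np.radians(-82.9); S=np.array([.4619,-.1168])
for o in(1,-1):
  h=o*np.pi/2
  L=[((*S,.2),th),((*S,.045),th),((*spt(BED,BY,-.235),.2),BY),((*spt(BED,BY,-.235),.092),BY),((*spt(BED,BY,-.105),.092),BY),((*spt(BED,BY,-.105),.165),BY),((*spt(BED,BY,-.18),.165),BY),((*spt(RK,RY,-.105),.165),RY),((*spt(RK,RY,-.105),.06),RY),((*spt(RK,RY,-.25),.06),RY),((.42,.12,.045),0)]
  for p,t in L:
    j=arm.solve_ik(p,down(t+h)); print(o,np.round(p,3),None if j is None else np.round(j,2))
E
```

```text
blade side yaw -82.7796303860937
blade side yaw -82.90484674796039
handle ((464.1262512207031, -95.92034149169922), (33.60691833496094, 107.60116577148438), 6.057198524475098)
1 [ 0.462 -0.117  0.2  ] None
1 [ 0.462 -0.117  0.045] None
1 [ 0.432 -0.076  0.2  ] [ 0.2   0.1  -0.48  0.   -0.99 -1.89]
1 [ 0.432 -0.076  0.092] [ 0.2   0.25 -0.63  0.   -0.7  -1.89]
1 [ 0.561 -0.091  0.092] [ 0.12  0.43 -0.32  0.   -0.82 -1.81]
1 [ 0.561 -0.091  0.165] [ 0.12  0.35 -0.24  0.   -0.98 -1.81]
1 [ 0.486 -0.082  0.165] [ 0.16  0.23 -0.41  0.   -0.93 -1.85]
1 [0.541 0.252 0.165] [ 0.71  0.4  -0.17 -0.   -1.01 -2.3 ]
1 [0.541 0.252 0.06 ] [ 0.71  0.51 -0.28 -0.   -0.78 -2.3 ]
1 [0.396 0.255 0.06 ] [ 0.92  0.35 -0.59 -0.   -0.64 -2.51]
1 [0.42  0.12  0.045] [ 0.65  0.33 -0.68  0.   -0.56 -2.22]
-1 [ 0.462 -0.117  0.2  ] [ 0.09  0.16 -0.4   0.   -1.01  0.03]
-1 [ 0.462 -0.117  0.045] [ 0.09  0.38 -0.59  0.   -0.6   0.03]
-1 [ 0.432 -0.076  0.2  ] [ 0.2   0.1  -0.48  0.   -0.99  1.25]
-1 [ 0.432 -0.076  0.092] [ 0.2   0.25 -0.63  0.   -0.7   1.25]
-1 [ 0.561 -0.091  0.092] [ 0.12  0.43 -0.32  0.   -0.82  1.33]
-1 [ 0.561 -0.091  0.165] [ 0.12  0.35 -0.24  0.   -0.98  1.33]
-1 [ 0.486 -0.082  0.165] [ 0.16  0.23 -0.41  0.   -0.93  1.29]
-1 [0.541 0.252 0.165] [ 0.71  0.4  -0.17  0.   -1.01  0.84]
-1 [0.541 0.252 0.06 ] [ 0.71  0.51 -0.28  0.   -0.78  0.84]
-1 [0.396 0.255 0.06 ] [ 0.92  0.35 -0.59  0.   -0.64  0.63]
-1 [0.42  0.12  0.045] [ 0.65  0.33 -0.68  0.   -0.56  0.92]
```

```bash
python3 - <<'E'
from h import *
th=np.radians(-82.9); S=(.4625,-.1165); H=-np.pi/2
arm.move_gripper(.06); arm.move_ptp((*S,.16),down(th+H)); arm.movel((*S,.045),velocity=.1)
arm.move_gripper(0,60); print('gap',arm.read_finger_gap(),arm.read_grip_force(),arm.read_ft_force())
arm.movel((*S,.2),velocity=.12); print(arm.read_ft_force(),arm.read_torque())
b=spt(BED,BY,-.235); arm.movel((*b,.2),down(BY+H),velocity=.1)
arm.movel((*b,.092),velocity=.12); arm.pause(.2)
c,im=shot('scene','s2'); shot('wrist','w2')
cv2.imwrite('pics/s2c.png',cv2.resize(im[200:360,300:500],None,fx=3.5,fy=3.5,interpolation=2)); print(arm.read_time(),arm.read_position())
E
```

```text
gap 0.017339517183247416 59.98944763094187 [-1.40298449  0.26549603  1.85586361]
[-1.11671779 -0.29925824 -1.29320575] [-0.00545397  0.02959752 -0.01265874]
80.1083 [ 0.43187903 -0.07563088  0.09240705]
```

View pics/s2c.png

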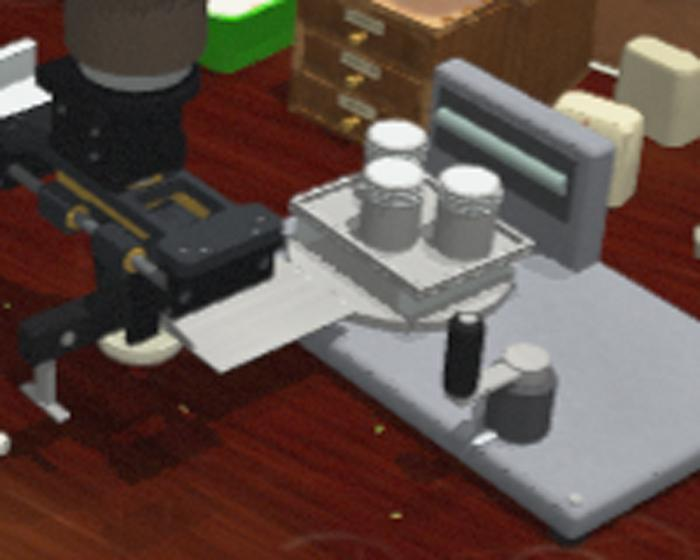

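View pics/w2.png

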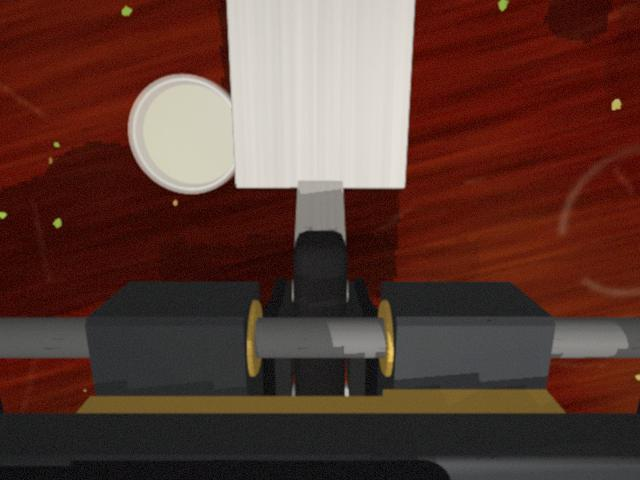

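The spatula sits straight in the grip, level, and in line with the slot. I'll check the grip offset and blade height numerically, then insert with a guard.

```bash
python3 - <<'E'
from h import *
H=-np.pi/2
c,_=load('w2'); p=np.array(arm.read_position()); d=np.array([np.cos(BY),np.sin(BY)]); n=np.array([-d[1],d[0]])
for z in (.047,.050,.053):
    for row,l,r in ((187,235.5,405.5),(2,227.5,415)):
        q=cast(c,[(l,row),(r,row)],z)[:,:2]; print(z,row,'width',np.linalg.norm(q[0]-q[1]).round(4),'x',((q-p[:2])@d).round(4),'y',((q-p[:2])@n).round(4))
hit=arm.movel((*spt(BED,BY,-.105),.092),velocity=.05,guard=6); print(hit,arm.read_position(),arm.read_ft_force(),arm.read_time())
cc,im=shot('scene','s3'); cv2.imwrite('pics/s3c.png',cv2.resize(im[200:360,330:500],None,fx=3.5,fy=3.5,interpolation=2))
E
```

```text
0.047 187 width 0.0774 x [0.0446 0.0446] y [ 0.0376 -0.0399]
0.047 2 width 0.0769 x [0.1206 0.1206] y [ 0.037  -0.0399]
0.05 187 width 0.0762 x [0.045 0.045] y [ 0.037  -0.0392]
0.05 2 width 0.0757 x [0.1198 0.1198] y [ 0.0364 -0.0393]
0.053 187 width 0.0751 x [0.0455 0.0454] y [ 0.0364 -0.0386]
0.053 2 width 0.0745 x [0.1191 0.1191] y [ 0.0358 -0.0387]
False [ 0.56060962 -0.09106157  0.092037  ] [ 0.26456217 -0.37388963 -2.3517682 ] 82.8583
```

View pics/s3c.png

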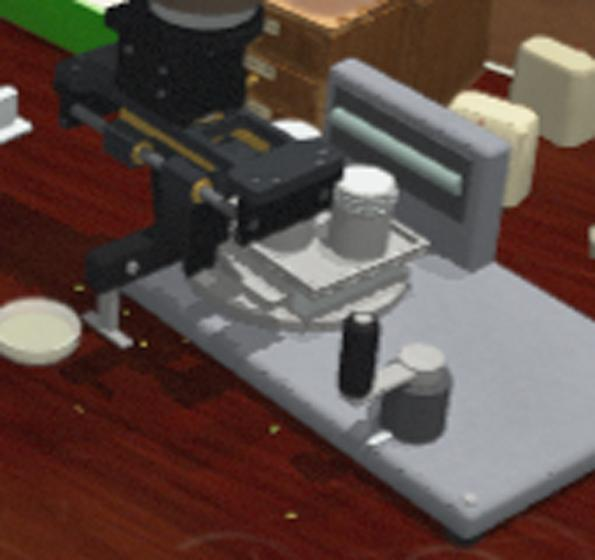

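Blade fully under the pan with no contact force. Now lift, carry and set down.

```bash
python3 - <<'E'
from h import *
H=-np.pi/2
b=spt(BED,BY,-.105)
arm.movel((*b,.115),velocity=.02); print(arm.read_ft_force(),arm.read_torque())
arm.movel((*b,.170),velocity=.04); arm.pause(.3)
arm.movel((*spt(BED,BY,-.18),.170),velocity=.05)
r=spt(RK,RY,-.105)
arm.movel((r[0]-.06,r[1],.170),down(RY+H),velocity=.07); arm.movel((*r,.170),velocity=.05); arm.pause(.3)
print(arm.read_time(),arm.read_position(),arm.read_finger_gap(),arm.read_ft_force(),arm.read_torque())
c,w=shot('wrist','w4'); c,im=shot('scene','s4')
cv2.imwrite('pics/s4c.png',np.hstack([cv2.resize(im[130:290,230:400],(510,480),interpolation=2),cv2.resize(w[:280,170:460],(290,280))[:, :].copy() if 0 else cv2.copyMakeBorder(w[:280,170:460],0,200,0,0,cv2.BORDER_CONSTANT)]))
E
```

```text
[-0.35554092  0.24022648 -3.8542128 ] [-0.10341095  0.34504149 -0.01902566]
94.25 [0.54091458 0.25160342 0.17009953] 0.01746594719059695 [ 0.20154325  0.29137558 -2.97015751] [-0.10003179  0.2623556   0.01641928]
```

View pics/s4c.png

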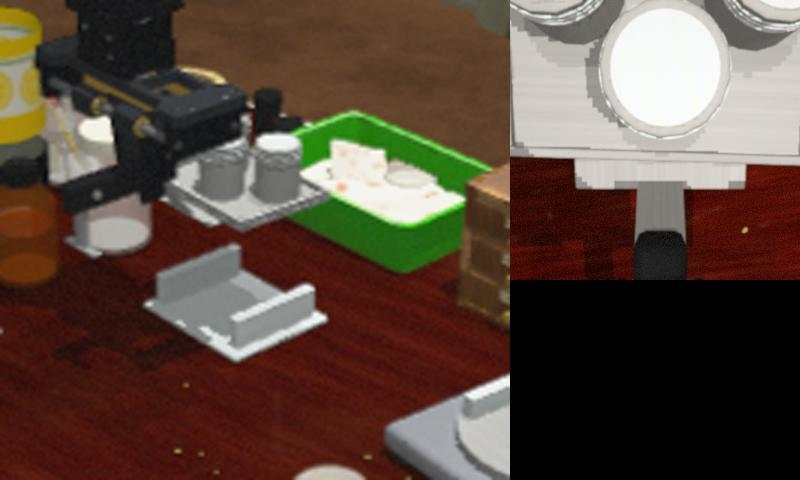

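```bash
python3 - <<'E'
from h import *
c,w=load('w4'); p=np.array(arm.read_position()); d=np.array([np.cos(RY),np.sin(RY)]); n=np.array([-d[1],d[0]])
q=cast(c,[(172,155.5),(457,162)],.138)[:,:2]; X=(q-p[:2])@d; print('edge x',X,'y',(q-p[:2])@n)
g=cv2.cvtColor(w,cv2.COLOR_BGR2HSV)
for row in (110,140):
    m=g[row,:,1]<70; s=320
    l=s
    while l>0 and m[l-3:l+1].any(): l-=1
    rr=s
    while rr<639 and m[rr:rr+4].any(): rr+=1
    print(row,l,rr,((cast(c,[(l,row),(rr,row)],.138)[:,:2]-p[:2])@n).round(4))
print(arm.read_time())
E
```

```text
edge x [0.05937449 0.05666457] y [ 0.06051858 -0.05825789]
110 159 480 [ 0.0642 -0.0659]
140 160 477 [ 0.0649 -0.0658]
94.35
```

```bash
python3 - <<'E'
from h import *
H=-np.pi/2; r=spt(RK,RY,-.108)
arm.movel((*r,.170),velocity=.03); arm.movel((*r,.090),velocity=.05)
arm.movel((*r,.063),velocity=.015); arm.pause(.3); print(arm.read_ft_force(),arm.read_torque(),arm.read_position())
c,im=shot('scene','s5'); c,w=shot('wrist','w5')
cv2.imwrite('pics/s5c.png',np.hstack([cv2.resize(im[150:290,230:400],(510,420),interpolation=2),cv2.copyMakeBorder(w[:280,170:460],0,140,0,0,cv2.BORDER_CONSTANT)]))
E
```

```text
[-0.01829289  0.4885404  -1.80217381] [-0.10691923  0.08910685 -0.00845941] [0.53803475 0.25165369 0.0630103 ]
```

View pics/s5c.png

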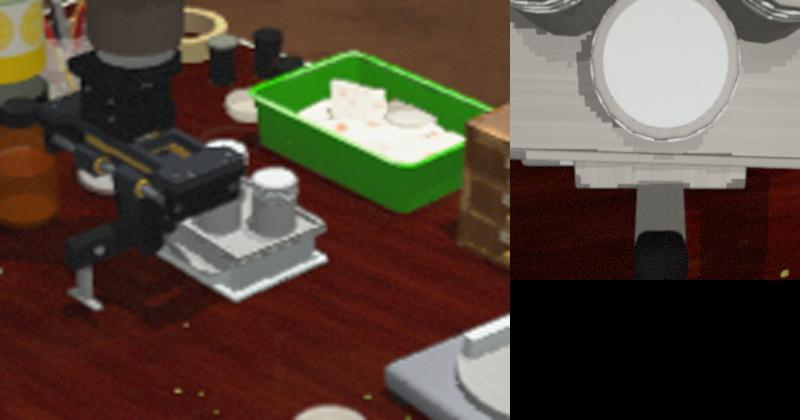

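The pan is on the rails and the load is off the blade. Withdraw, then lay the spatula down.

```bash
python3 - <<'E'
from h import *
H=-np.pi/2
b=spt(RK,RY,-.245)
hit=arm.movel((*b,.063),velocity=.05,guard=5); print(hit,arm.read_position())
if not hit:
    arm.movel((b[0],b[1],.12),velocity=.1); arm.movel((.42,.11,.12),down(H),velocity=.12)
    arm.movel((.42,.11,.052),velocity=.08); print(arm.movel((.42,.11,.042),velocity=.01,guard=3),arm.read_position())
    arm.move_gripper(.05); arm.pause(.2); arm.movel((.42,.11,.2),velocity=.12)
    arm.move_ptp((.42,-.08,.35),down(np.pi)); arm.pause(.5)
c,im=shot('scene','s6'); cv2.imwrite('pics/s6c.png',cv2.resize(im[150:360,200:500],None,fx=2.6,fy=2.6,interpolation=2)); print(arm.read_time())
E
```

```text
False [0.40117979 0.25497966 0.06297774]
True [0.4199551  0.1100212  0.04487557]
109.475
```

View pics/s6c.png

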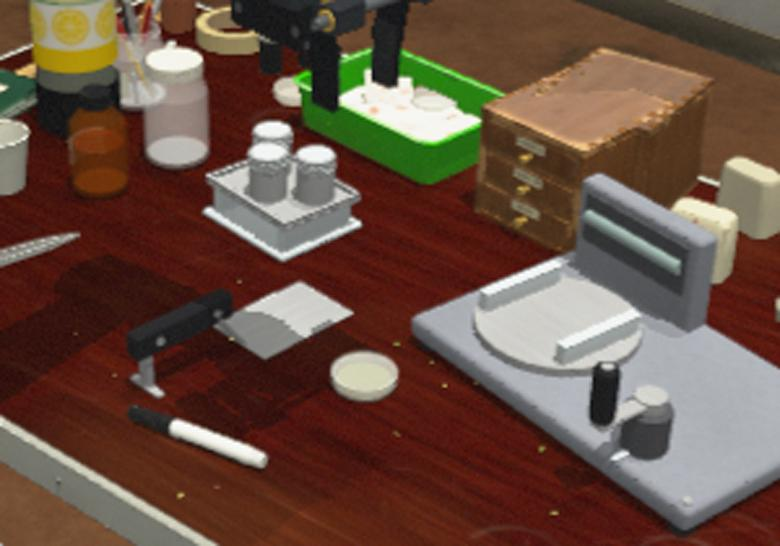

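The pan sits on the rack with three tins standing in it, the spatula lies flat on the table, and the knob is over the rib. Handing in.

```bash
python3 - <<'E'
from station import arm
print(arm.job_done())
E
```

```text
the job is handed in; nothing more can be done
None
```

I handed the job in at about 110 s with all three tins upright in the pan on the rack, three clockwise crank turns made, the knob back at its start and the spatula flat on the table; the judge returned no verdict.

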